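Pin the culm-rest arm and fit its cap

TASK

Lock the culm-rest arm in the blue bench bracket: take the red-handled pin out of its wooden rack and put it fully home, down through the bracket's fork and the arm's eye. Then set the orange cap over the pin, press it straight down until both black clips snap over its flanges, and keep pressing it firmly against the bracket: finish while still holding the cap pressed down in the gripper. Leave the bamboo mug and the yellow cup where they stand.

Things in the scene. Friction and masses are not known exactly. Their poses are not given: they have to be found in the camera images.
- bore (a point): centre of the vertical pin hole in the top face of the blue bench bracket's fork, 48 mm above the table (fixed; base 116 x 106 mm). z up; x from the hole along the steel arm to the wooden V rest 170 mm away (80 mm high); y towards clip_left. Hole 13 mm wide, 2 mm countersink, through upper plate, arm eye (up to 1.4 mm play, centred by the pin's tip) and lower plate, open to 16 mm above the table
- seat: the bracket's blue upper fork plate, 10 mm thick, same origin and axes as bore. Its flat top, from -39 to 29 mm in x and 33 mm to each side in y, is where the cap sits, centred on the hole, flanges towards the clips
- clip_left (a joint): angle in rad of the black sprung clip at the +y side of the bracket, 32 mm long in x: 0 = upright, as at the start; grows as it is pushed outward (about 0.14 while a flange passes), springs back by itself. Its top is 78 mm above the table. Gap between the two clips: 71 mm at the top, narrowing along sloping noses to 59 mm at the hooks, whose undersides are 6.5 mm above the plate
- clip_right (a joint): the same at the -y side. Pressing the cap down between the clips takes a force that rises to about 10 to 15 N, from some 24 mm to 8 mm above home, falls by half while the flange edges slide past the hooks, and drops to nothing as the hooks snap in over the flanges 1 to 2 mm above home; below that it rises stiffly as the cap meets the plate
- cap_center (a point): centre of the loose orange cap (80 g), 42 mm high, standing open side down; 44 mm in its x, 46 mm in its y, hollow 38 x 40 mm, 37 mm deep. At its foot a flange 5 mm thick, 40 mm long, stands out on the y sides only, to 33 mm from the centre. Grip it on the plain x faces, 44 mm apart. z up. Fits either way round, its y along the bracket's y. Fully home this point is 21 mm above bore
- pin_grip (a point): centre of the red upright handle, 14 mm across, 26 mm long, of the loose pin (60 g); below it a collar 24 mm across, 4 mm thick, its underside 17 mm below this point; then a 10 mm shank, 34 mm long, tapered tip. Stands in a 14 mm hole of a fixed wooden block 80 x 60 x 42 mm; lift 40 mm to free it. Home: this point 17 mm above bore. Beside the clips, open the fingers along the bracket's x
- mug_mid (a point): centre of a loose golden bamboo mug without handle, 93 mm wide, 90 mm high; leave it alone
- cup_mid (a point): centre of a loose yellow bamboo cup, 82 mm wide, 88 mm high; leave it alone
Not all that is in view belongs to the job. What is shaped like the part that bears cap_center but green or turquoise is not meant.

How it is judged:
By the outcome, as a careful person would: the job done as asked, in the order asked, and still so for the second after the job is handed in, while the arm keeps its last pose, push and grip.
It also fails if it takes over 64 s, if anything falls off the work surface, if the arm or the gripper's body presses on something with over 40 N, if the wrist force passes 120 N, or if a joint passes its speed limit or range.

ROBOT

A 6-joint arm with a two-finger parallel gripper is mounted at the origin on a cart in front of the work surface, level with it; the furniture and walls round the work are solid. World frame = base frame: x ahead of the robot, y to its left, z up, the work surface at z = 0. Lengths are in mm, angles in degrees, forces in N, time in s.
With the tool pointing down it reaches from about 350 to 850 mm from the base axis. Payload 8.1 kg.
Tool frame: the origin (TCP) lies midway between the tips of the shut fingers; the grasp point (between the pads) lies 19 mm behind it (r.pinch_z is the distance from the TCP to the grasp point, in mm); z points along the fingers, y is the line along which they close (so a half turn about z gives the same grasp; the last joint's range is limited). The gripper opens to 85 mm and grips with 20 to 120 N. Pads are 22 mm wide; open, the fingers measure 114 mm over their backs; the gripper's body (76 mm by 85 mm) begins 54 mm behind the grasp point. The pads swing forward as they close: fully open they stand 13 mm farther back than shut.
Start: joints at [-79.378, 7.471, 85.268, -0, 87.261, -4.893], TCP at [160.522, -578.133, 231.292] pointing down, gripper open.
Joint ranges: [-169.43, 169.43], [-51.17, 129.36], [1.28, 143.12], [-76.62, 256.62], [0, 156.53], [-152.29, 152.29]. Speed limits (degrees/s): [136.94, 136.94, 159.86, 180, 180, 180].

INTERFACE

Orientations are given as [roll, pitch, yaw] about the fixed x, y, z axes, in that order (R = Rz(yaw) Ry(pitch) Rx(roll)).
In Python, from bench import sensors, optics, job, r gives the robot as it stands.
- The arm moves only by the tool play_rows, never from a script. Its argument "motion" is a list that holds one entry, the list of rows, each a list of 6 numbers: the shift along the tool's x, y, z in cm, then the turn, a rotation vector about the tool's x, y, z in degrees. In form: [[[x, y, z, ax, ay, az], ...]]. A call has 1 to 5 rows; each row is the pose to reach, as a shift and turn from the pose commanded when the call began, along the tool's axes at that moment; what a row does not reach only later rows make up. A row lasts 1/10 s, in which the tool goes at most 50 mm and 8.59 degrees, less where a joint would pass 70% of its speed; a pose out of reach is approached as far as the arm can. A call with a gripper value outside its range is refused whole. "jaw" is the opening, from 0 (shut) to 1 (fully open), set as the call begins (left out, the last holds). The fingers move at their own pace and stop on an object; "squeeze" is the grip in N (left out, the last holds). Time passes only in rows, so rows that repeat a pose let the fingers close. It gives the time, the measured TCP pose, the force, the opening and the grip force at its end, in the units of the state.
- sensors.sense(): the state, without advancing time (a new reading comes with each control period).
- optics.snapshot(name): name is "scene" or "side" or "wrist"; returns a dict with "pixels" (384x512x3 uint8, red, green, blue), "mtx" (3x3 intrinsics, pixels), "k1" (the pictures are not rectified: a ray, as slopes to the right and down, at radius r is drawn at 1 + k1 r^2 times it, then the intrinsics apply), "R" (3x3) and "t" (3): a world point X has camera coordinates R X + t; the wrist camera has in their place "T_tool_cam" (4x4, takes a point from camera to tool coordinates, whose origin is the TCP and whose axes are the flange's). Camera axes: x right, y down, z forward; pixel columns grow to the right and rows downward; lengths in mm; the calibration is good to about 2 mm. A picture is of the moment at which its call begins: read the wrist's pose just before it. There is no depth.
- job.hand_in(): hands the job in; it is judged then, once.
The state is a dict: "time": time; "joint_pos": joint angles; "qd": joint speeds; "joint_efforts": joint torques, N m; "tool_pos": TCP position; "tcp_rot": TCP orientation; "ft_force": force on the tool from outside, world axes, zero at the start; "wrist_torque": the same for the moment, N m; "finger_gap": finger opening in mm; "grip_force": force on a finger pad.
Only numpy, scipy, OpenCV 4.12 (cv2) and the standard library are available. Lean on these libraries where they do the work, as an engineer would, in place of code of your own. Each camera call takes 0.05 s, during which the arm holds its last target. There are 200 camera calls.

## Working session

There is one attempt and no reset: what is moved stays moved. The work goes in short steps, Python scripts to look and compute and a tool call to move; the robot and the scene stay as the last step left them, time stands still between calls to the robot, and variables do not carry over. Pictures are saved under pics/ and viewed, at most 10 in all, crops included, and the job is handed in when it is done.

Besides the shell and the picture viewer there is one more tool, called as name(argument=value, ...), one argument or row to a line, values as JSON. play_rows: Moves the arm, as the interface text tells. Its arguments: {"type":"object","properties":{"motion":{"type":"array","items":{"type":"array","items":{"type":"array","items":{"type":"number"}}}},"jaw":{"type":"number"},"squeeze":{"type":"number"}},"required":["motion"]}

```bash
mkdir -p pics; ls
python3 - <<'E'
from bench import sensors, optics, job, r
import cv2
print(sensors.sense(), r.pinch_z)
for n in("scene","side"):
    s=optics.snapshot(n); cv2.imwrite(f"pics/{n}0.png",s["pixels"][:,:,::-1]); print(n,s["mtx"],s["k1"],s["R"],s["t"])
E
```

```text
pics
{'time': 0.0, 'joint_pos': array([-7.93754926e+01,  7.51657106e+00,  8.53301674e+01, -1.27945359e-03,
        8.72605039e+01, -4.89302051e+00]), 'qd': array([ 0.0319166 , -0.01834841, -0.05435484, -0.05192012,  0.0624553 ,
       -0.0710008 ]), 'joint_efforts': array([-2.52700760e-03, -5.69387269e+01, -5.00570834e+01, -4.61369964e-04,
        1.44603668e-02,  3.25779058e-05]), 'tool_pos': array([ 160.43177155, -577.58061064,  230.2206598 ]), 'tcp_rot': array([-1.79893039e+02, -7.87407405e-03,  1.55175829e+01]), 'ft_force': array([ 0.26184017,  0.17910264, -0.21314041]), 'wrist_torque': array([-1.37970116e-05, -5.38479370e-02, -6.49546859e-03]), 'grip_force': 0.0, 'finger_gap': 85.25444443404447} 18.700000000000003
scene [[385.78795259   0.         250.27555799]
 [  0.         385.78795259 189.01733821]
 [  0.           0.           1.        ]] -0.0774955116725775 [[-0.47814276 -0.87819579 -0.01231467]
 [-0.38286351  0.22103196 -0.89697291]
 [ 0.79043977 -0.42416626 -0.44191396]] [309.96898519 232.7552824  944.88930993]
side [[418.04485299   0.         266.17068233]
 [  0.         418.04485299 185.59439925]
 [  0.           0.           1.        ]] -0.1528643985372833 [[-9.98048791e-01 -6.24385049e-02 -2.11836278e-04]
 [-2.54389703e-02  4.09723096e-01 -9.11855166e-01]
 [ 5.70216674e-02 -9.10070556e-01 -4.10512012e-01]] [ 515.58380326   67.5142173  1349.35897298]
```

View pics/scene0.png

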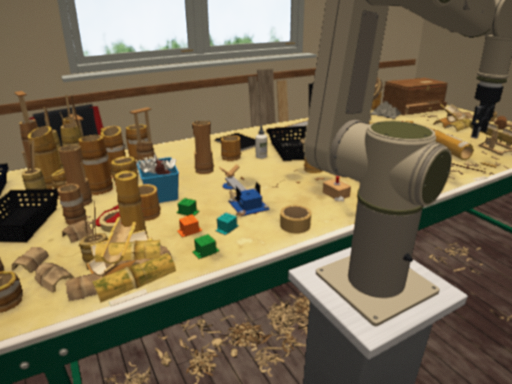

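View pics/side0.png

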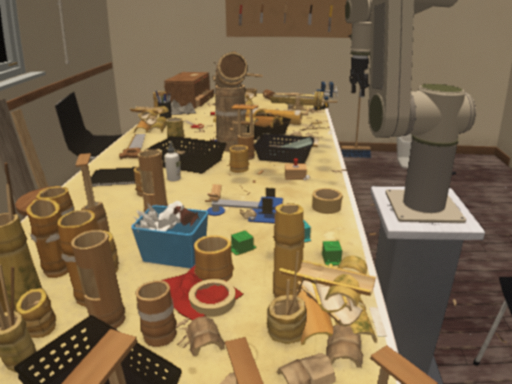

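The scene view shows the orange cap at (189,227), the blue bracket at about (247,203) with its arm running to a rest near (230,175), and the red pin's rack at (337,188). The side view shows the bracket at (268,207), the rack at (295,172) and the arm's rest near (215,205).

```bash
cat > h.py <<'E'
import numpy as np, cv2
from scipy.spatial.transform import Rotation as Ro
from bench import sensors, optics, job, r
def snap(n,fn=None):
    st=sensors.sense(); s=optics.snapshot(n)
    if n=="wrist":
        T=np.eye(4);T[:3,:3]=Ro.from_euler('xyz',st['tcp_rot'],degrees=True).as_matrix();T[:3,3]=st['tool_pos']
        W=T@s["T_tool_cam"]; s["R"]=W[:3,:3].T; s["t"]=-s["R"]@W[:3,3]
    if fn: cv2.imwrite("pics/"+fn,s["pixels"][:,:,::-1])
    np.savez("last_"+n+".npz",**{k:s[k] for k in("pixels","mtx","k1","R","t")})
    return s
def load(n): return dict(np.load("last_"+n+".npz"))
def ray(s,uv):
    K=s["mtx"]; d=np.array([(uv[0]-K[0,2])/K[0,0],(uv[1]-K[1,2])/K[1,1]]); x=d.copy()
    for _ in range(20): x=d/(1+s["k1"]*(x@x))
    v=s["R"].T@np.array([*x,1]); return -s["R"].T@s["t"],v
def onz(s,uv,z):
    c,v=ray(s,uv); return (c+v*(z-c[2])/v[2]).round(1)
def proj(s,X):
    p=s["R"]@np.asarray(X,float)+s["t"]; x=p[:2]/p[2]; x=x*(1+s["k1"]*(x@x)); return (s["mtx"][:2,:2]@x+s["mtx"][:2,2]).round(1)
def rel(target,yaw,st=None):
    """shift cm in tool axes, rotvec for going to TCP target (mm), tool down with yaw"""
    st=st or sensors.sense(); A=Ro.from_euler('xyz',st['tcp_rot'],degrees=True); B=Ro.from_euler('xyz',[180,0,yaw],degrees=True)
    return (A.inv().apply(np.array(target)-st['tool_pos'])/10).round(2),(A.inv()*B).as_rotvec(degrees=True).round(1)
E
python3 - <<'E'
from h import *
a=snap("scene");b=snap("side")
for k,s,uv,z in[("cap",a,(189,227),21),("brk",a,(247,200),40),("rest",a,(230,172),75),("pin",a,(337,181),55),("brk",b,(269,203),40),("rest",b,(215,192),75),("pin",b,(295,165),55)]:print(k,onz(s,uv,z))
cv2.imwrite("pics/z0.png",np.hstack([cv2.resize(a["pixels"][160:260,150:260],None,fx=3.6,fy=3.6,interpolation=2),cv2.resize(b["pixels"][150:250,190:300],None,fx=3.6,fy=3.6,interpolation=2)])[:,:,::-1])
E
```

```text
cap [445.7 319.   21. ]
brk [480.  103.3  40. ]
rest [641.   85.7  75. ]
pin [ 422.8 -225.    55. ]
brk [502.5  85.9  40. ]
rest [667.4  91.3  75. ]
pin [ 423.1 -200.7   55. ]
```

View pics/z0.png

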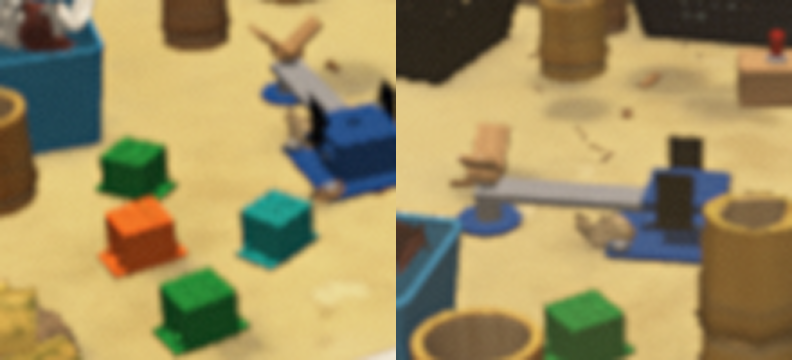

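The crops confirm one orange cap among green and turquoise decoys; the arm points roughly along world +x, so yaw ≈ 90 suits it.

Run:
```python
from h import *
s=optics.snapshot("wrist");print(s["T_tool_cam"].round(2),s["mtx"],s["k1"])
print(rel([400,-215,230],90))
```

```text
[[  -0.     -0.95   -0.31   79.16]
 [   1.     -0.      0.      0.97]
 [  -0.     -0.31    0.95 -142.93]
 [   0.      0.      0.      1.  ]] [[322.45958175   0.         252.12438034]
 [  0.         322.45958175 188.35314853]
 [  0.           0.           1.        ]] -0.0005754462590619536
(array([ 32.78, -28.56,   0.11]), array([ -0. ,  -0. , -74.5]))
```

play_rows(
  motion=[
    [[32.8,-28.6,0,0,0,-74.5],[32.8,-28.6,0,0,0,-74.5],[32.8,-28.6,0,0,0,-74.5],[32.8,-28.6,0,0,0,-74.5],[32.8,-28.6,0,0,0,-74.5]],
  ],
  jaw=0.5,
)

```text
time: 0.75
tool_pos: [298.8, -367.7, 231.2]
tcp_rot: [180.0, -0.0, 58.8]
ft_force: [0.9, -0.8, 0.2]
finger_gap: 42.8
grip_force: 0.0
```

Run:
```python
from h import *
st=sensors.sense();print(st['tool_pos'],st['tcp_rot'],st['finger_gap'],rel([423,-225,230],90))
```

```text
[ 298.76619948 -367.67666752  231.23352079] [ 1.79985008e+02 -6.61455463e-04  5.88135399e+01] 42.82478472662735 (array([18.64,  3.24,  0.12]), array([  0. ,   0. , -31.2]))
```

play_rows(
  motion=[
    [[18.6,3.2,0,0,0,-31.2],[18.6,3.2,0,0,0,-31.2],[18.6,3.2,0,0,0,-31.2],[18.6,3.2,0,0,0,-31.2],[18.6,3.2,0,0,0,-31.2]],
  ],
)

```text
time: 1.25
tool_pos: [425.1, -223.8, 231.3]
tcp_rot: [179.9, -0.1, 90.2]
ft_force: [0.2, -0.1, -0.3]
finger_gap: 42.8
grip_force: 0.0
```

Run:
```python
from h import *
s=snap("wrist","w1.png")
st=sensors.sense();print(st['tool_pos'],st['tcp_rot'],st['qd'].max())
```

```text
[ 423.80375295 -225.59812147  231.2435449 ] [ 1.79998008e+02 -1.35536560e-02  8.99547153e+01] 0.4036202272092896
```

View pics/w1.png

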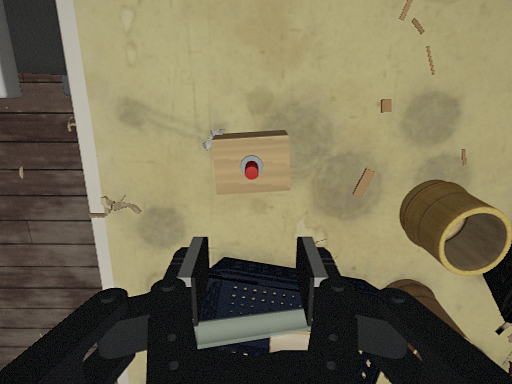

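The pin stands in its rack, handle at about (251,171), collar ring at (252,164), block corners (213,138)-(290,190).

Run:
```python
from h import *
s=load("wrist");p=s["pixels"].astype(int)[140:200,220:290]
m=(p[...,0]>110)&(p[...,1]<70)&(p[...,2]<70)
y,x=np.nonzero(m);x+=220;y+=140
print(x.min(),x.max(),y.min(),y.max(),x.mean(),y.mean(), m.sum(1))
for X in [(0,0)]:
  c=onz(s,((x.min()+x.max())/2,y.max()+.5),72);print("far edge",c)
  c=onz(s,((x.min()+x.max())/2,y.min()-.5),46);print("near foot",c)
g=onz(s,(x.mean(),y.mean()),60);print(g)
for z,dy in((72,-7),(72,7),(46,7),(46,-7)): print(z,dy,proj(s,g*[1,1,0]+[0,dy,z]))
```

```text
245 257 166 178 251.15328467153284 172.24087591240877 [ 0  0  0  0  0  0  0  0  0  0  0  0  0  0  0  0  0  0  0  0  0  0  0  0
  0  0  3  8 10 12 13 13 13 13 13 12 11  9  7  0  0  0  0  0  0  0  0  0
  0  0  0  0  0  0  0  0  0  0  0  0]
far edge [ 425.  -233.2   72. ]
near foot [ 425.  -226.5   46. ]
[ 425.1 -230.1   60. ]
72 -7 [251.1 182.3]
72 7 [251.1 168.4]
46 7 [251.1 162.3]
46 -7 [251.1 175.2]
```

play_rows(
  motion=[
    [[-0.1,0.1,3.5,0,0,0],[-0.1,0.1,7,0,0,0],[-0.1,0.1,11,0,0,0],[-0.1,0.1,11,0,0,0]],
  ],
)

```text
time: 1.7
tool_pos: [419.2, -226.9, 115.5]
tcp_rot: [-179.5, -0.3, 89.6]
ft_force: [-0.3, 0.4, -1.5]
finger_gap: 43.0
grip_force: 0.0
```

Run:
```python
from h import *
s=snap("wrist","w2.png")
st=sensors.sense();print(st['tool_pos'],st['tcp_rot'],st['qd'].max())
p=s["pixels"].astype(int)
m=(p[...,0]>100)&(p[...,1]<75)&(p[...,2]<75)
n,l,S,c=cv2.connectedComponentsWithStats(m.astype(np.uint8));i=1+S[1:,4].argmax();print(S[i],c[i],onz(s,c[i],72))
t=onz(s,c[i],72)
x=S[i][0]+S[i][2]/2
print("bottom",onz(s,(x,S[i][1]+S[i][3]),72),"top72",onz(s,(x,S[i][1]),72),"top46",onz(s,(x,S[i][1]),46))
```

```text
[ 420.97028924 -227.93429477  118.84486713] [-179.68361174   -0.19495381   89.58120467] 1.4255277565752515
[251 206  21  20 320] [261.034375 215.653125] [ 425.2 -226.9   72. ]
bottom [ 425.5 -233.9   72. ] top72 [ 425.5 -220.4   72. ] top46 [ 426.  -230.3   46. ]
```

View pics/w2.png

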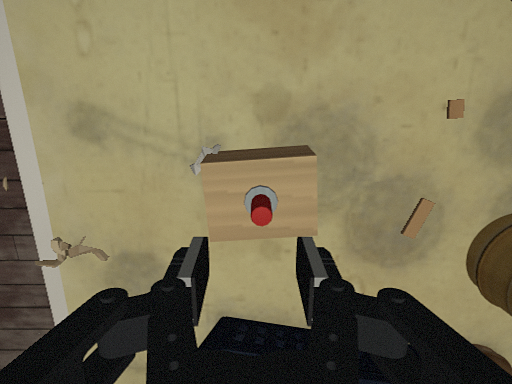

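Top disc of the handle at (261,216), giving pin at about (425.3, −227), consistent with the first look. Settling first.

play_rows(
  motion=[
    [[0,0,0,0,0,0],[0,0,0,0,0,0],[0,0,0,0,0,0]],
  ],
)

```text
time: 2.05
tool_pos: [424.9, -229.6, 123.7]
tcp_rot: [179.8, 0.1, 89.7]
ft_force: [-0.1, -0.4, -0.2]
finger_gap: 42.8
grip_force: 0.0
```

Run:
```python
from h import *
st=sensors.sense();print(st['tool_pos'],st['tcp_rot'],rel([425.3,-227,49],90))
```

```text
[ 424.87509998 -229.6460667   123.67261927] [1.79819546e+02 1.25748544e-01 8.96697498e+01] (array([0.28, 0.02, 7.47]), array([ 0.2,  0.1, -0.3]))
```

play_rows(
  motion=[
    [[0,0.05,1,0,0,0],[0,0.05,2,0,0,0],[0,0.05,3,0,0,0],[0,0.05,3.5,0,0,0],[0,0.05,3.5,0,0,0]],
  ],
)

```text
time: 2.55
tool_pos: [423.2, -227.9, 84.7]
tcp_rot: [-179.9, -0.1, 89.7]
ft_force: [-0.5, -0.6, -0.7]
finger_gap: 42.6
grip_force: 0.0
```

play_rows(
  motion=[
    [[0,0,0,0,0,0],[0,0,0,0,0,0],[0,0,0,0,0,0],[0,0,0,0,0,0]],
  ],
)

```text
time: 2.95
tool_pos: [424.4, -228.7, 86.7]
tcp_rot: [180.0, 0.0, 89.7]
ft_force: [0.1, 0.3, 0.1]
finger_gap: 42.7
grip_force: 0.0
```

Run:
```python
from h import *
st=sensors.sense();print(st['tool_pos'],st['tcp_rot'],st['qd'],rel([425.3,-227,49],90))
```

```text
[ 424.37351038 -228.74036399   86.6748188 ] [1.79966129e+02 2.17873418e-02 8.96855764e+01] [ 0.04598663  0.06488582  0.09018913  0.03096084 -0.07684221  0.04520214] (array([0.18, 0.09, 3.77]), array([ 0. ,  0. , -0.3]))
```

play_rows(
  motion=[
    [[0.2,0.1,1.3,0,0,-0.3],[0.2,0.1,2.6,0,0,-0.3],[0.2,0.1,3.4,0,0,-0.3],[0.2,0.1,3.7,0,0,-0.3],[0.2,0.1,3.7,0,0,-0.3]],
  ],
)

```text
time: 3.45
tool_pos: [424.5, -226.2, 48.2]
tcp_rot: [-179.9, -0.1, 90.0]
ft_force: [0.4, 0.5, 0.6]
finger_gap: 42.8
grip_force: 0.0
```

play_rows(
  motion=[
    [[0,0,0,0,0,0],[0,0,0,0,0,0],[0,0,0,0,0,0],[0,0,0,0,0,0],[0,0,0,0,0,0]],
  ],
  jaw=0,
  squeeze=40,
)

```text
time: 3.95
tool_pos: [425.6, -226.9, 49.9]
tcp_rot: [179.9, 0.0, 90.0]
ft_force: [0.5, -0.5, 3.4]
finger_gap: 12.5
grip_force: 39.0
```

Run:
```python
from h import *
st=sensors.sense();print({k:np.round(st[k],2) for k in ('tool_pos','tcp_rot','ft_force','finger_gap','grip_force')})
```

```text
{'tool_pos': array([ 425.64, -226.94,   49.93]), 'tcp_rot': array([1.7994e+02, 5.0000e-02, 8.9990e+01]), 'ft_force': array([ 0.47, -0.55,  3.36]), 'finger_gap': np.float64(12.46), 'grip_force': np.float64(39.04)}
```

play_rows(
  motion=[
    [[0,0,-1.5,0,0,0],[0,0,-4,0,0,0],[0,0,-8,0,0,0],[0,0,-12,0,0,0],[0,0,-15,0,0,0]],
  ],
  squeeze=60,
)

```text
time: 4.45
tool_pos: [425.4, -226.8, 201.8]
tcp_rot: [179.9, 0.1, 90.0]
ft_force: [0.3, -0.2, -0.1]
finger_gap: 11.5
grip_force: 58.5
```

Run:
```python
from h import *
st=sensors.sense();print(st['tool_pos'],st['finger_gap'],rel([490,85,220],90))
```

```text
[ 425.43558881 -226.7728285   201.8321082 ] 11.517232260552017 (array([31.18,  6.45, -1.84]), array([ 0.1,  0.1, -0. ]))
```

play_rows(
  motion=[
    [[3,0.6,-0.5,0,0,0],[7,1.5,-1.5,0,0,0],[11.5,2.5,-2,0,0,0],[16,3.5,-2,0,0,0],[20.5,4.5,-2,0,0,0]],
  ],
)

```text
time: 4.95
tool_pos: [470.2, -19.9, 219.5]
tcp_rot: [180.0, 0.0, 90.0]
ft_force: [1.6, -0.7, -0.4]
finger_gap: 11.9
grip_force: 58.5
```

play_rows(
  motion=[
    [[4.5,0.9,0,0,0,0],[8,1.6,0,0,0,0],[10.3,2,0,0,0,0],[10.7,2,0,0,0,0],[10.7,2,0,0,0,0]],
  ],
)

```text
time: 5.45
tool_pos: [489.9, 85.8, 218.9]
tcp_rot: [-179.9, 0.0, 90.1]
ft_force: [0.0, 0.9, -0.2]
finger_gap: 11.8
grip_force: 58.6
```

Run:
```python
from h import *
s=snap("wrist","w3.png")
st=sensors.sense();print(st['tool_pos'],st['tcp_rot'],st['finger_gap'])
```

```text
[489.92544002  84.99408361 219.00528081] [-1.79961852e+02  3.18260285e-02  9.00183695e+01] 11.824981848352557
```

View pics/w3.png

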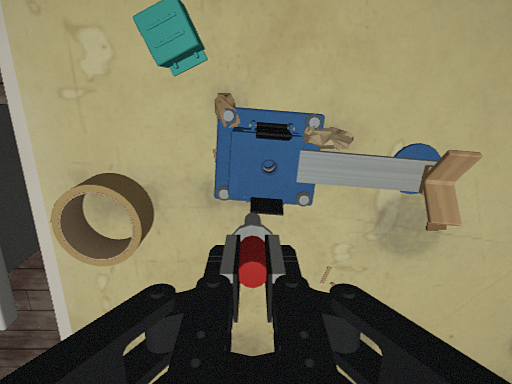

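The wrist view shows the bracket hole at about (269,166), clips at (273,130) and (266,206), the arm running right with slight clockwise yaw, and the held pin's tip at (253,218).

Run:
```python
from h import *
s=load("wrist");P=s["pixels"]
cv2.imwrite("pics/c3.png",cv2.resize(P[95:245,195:345],(600,600),interpolation=2)[:,:,::-1])
for uv in[(269,166),(269,167.5)]:print(onz(s,uv,48))
# base bolts and blob
hsv=cv2.cvtColor(P,cv2.COLOR_RGB2HSV)
m=cv2.inRange(hsv,(100,120,50),(125,255,255));m[:, 335:]=0;m[:100]=0;m[:,:200]=0
n,l,S,c=cv2.connectedComponentsWithStats(m);i=1+S[1:,4].argmax();print(S[i])
q=cv2.minAreaRect(cv2.findContours((l==i).astype(np.uint8),0,2)[0][0]);b=cv2.boxPoints(q);print(b)
print([onz(s,x,8)for x in b])
b0=onz(s,(269,166),48);print("arm far",onz(s,(422,171),58))
```

```text
[507.4  85.9  48. ]
[507.5  84.3  48. ]
[ 215  107  105   98 6678]
[[211.4986  198.21762]
 [218.9527  105.78651]
 [321.81598 114.08194]
 [314.36188 206.51306]]
[array([443.3,  37.3,   8. ]), array([455.1, 141.8,   8. ]), array([565.3, 133.3,   8. ]), array([563.7,  27.1,   8. ])]
arm far [655.9  83.6  58. ]
```

View pics/c3.png

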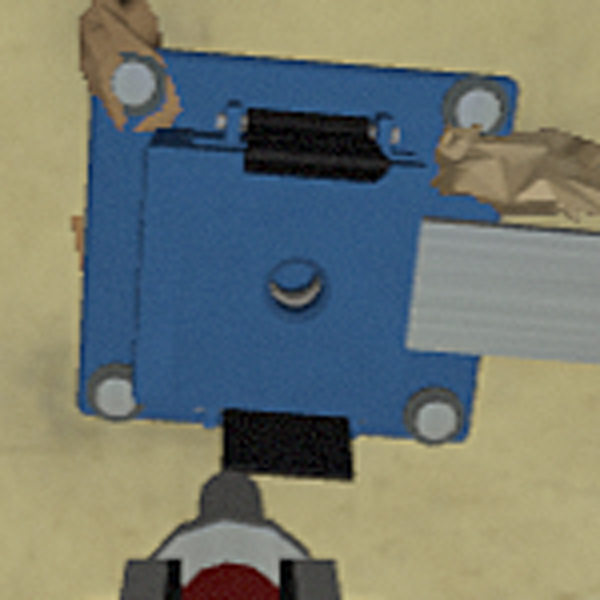

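Countersink centre at (269,166.7), so the bore is about (507.4, 85.1, 48), and the bracket's yaw about −4.4°.

play_rows(
  motion=[
    [[0,1,2,0,0,0],[0,1.75,5,0,0,0],[0,1.75,8,0,0,0],[0,1.75,10.5,0,0,0],[0,1.75,11.2,0,0,0]],
  ],
)

```text
time: 6.0
tool_pos: [505.3, 83.7, 103.9]
tcp_rot: [-179.7, 0.0, 89.9]
ft_force: [-0.7, 0.2, -0.4]
finger_gap: 11.8
grip_force: 58.6
```

play_rows(
  motion=[
    [[0,0,0,0,0,0],[0,0,0,0,0,0],[0,0,0,0,0,0],[0,0,0,0,0,0]],
  ],
)

```text
time: 6.4
tool_pos: [508.8, 85.4, 108.9]
tcp_rot: [179.8, -0.0, 90.0]
ft_force: [-0.4, 0.5, -0.9]
finger_gap: 12.1
grip_force: 58.6
```

Run:
```python
from h import *
s=snap("wrist")
st=sensors.sense();print(st['tool_pos'],st['tcp_rot'],st['finger_gap'],st['ft_force'])
print("hole",proj(s,[507.4,85.1,48]),"tip",proj(s,[st['tool_pos'][0],st['tool_pos'][1],st['tool_pos'][2]-42]))
cv2.imwrite("pics/c4.png",cv2.resize(s["pixels"][130:280,155:355],(800,600),interpolation=2)[:,:,::-1])
```

```text
[508.56303205  85.41829049 108.60523304] [ 1.79877060e+02 -5.65013536e-03  8.99912855e+01] 11.997593377610373 [-0.17103562  0.03957341 -1.73875968]
hole [248.6 205.8] tip [250.3 216.1]
```

View pics/c4.png

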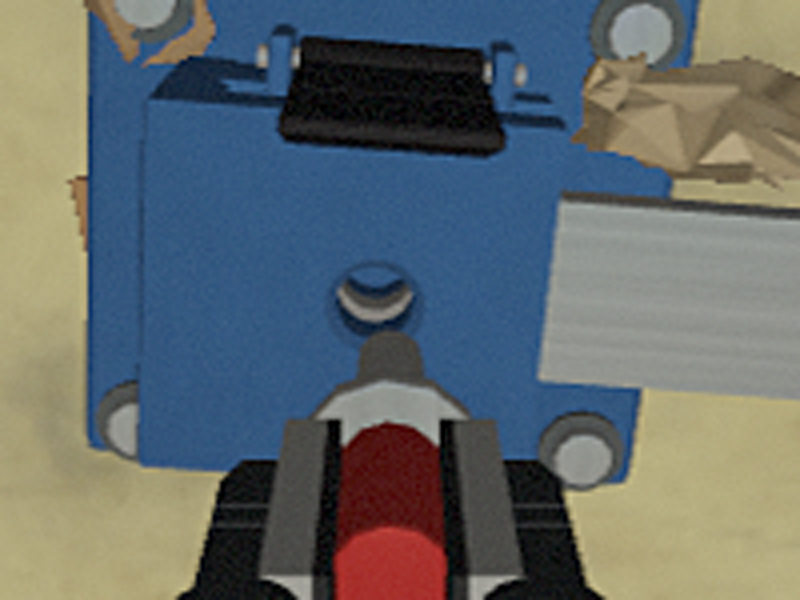

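The tip at (252,213) stands slightly right (+x) of the hole at (249.2,205); I'll quantify the offset using the collar and handle.

Run:
```python
from h import *
s=load("wrist");t=np.array([508.563,85.418,108.605])
for dx,dy in((0,0),(0,2)):
  print("collar near",proj(s,t+[dx,dy+12,-8]),proj(s,t+[dx,dy+12,-4]),"tip r5,3",proj(s,t+[dx,dy+5,-38]),proj(s,t+[dx,dy+3,-42]),"disc near",proj(s,t+[dx,dy+7,22]))
print("hole",onz(s,(249.25,205),48), "edges", onz(s,(155+375/4,130+258/4),48),onz(s,(155+378/4,130+342/4),48))
```

```text
collar near [250.1 220.2] [250.1 223.5] tip r5,3 [250.3 211. ] [250.3 211.6] disc near [249.9 259.3]
collar near [250.1 216.6] [250.1 219.7] tip r5,3 [250.3 207.9] [250.3 208.6] disc near [249.9 255.2]
hole [507.8  85.7  48. ] edges [507.5  93.2  48. ] [508.  78.  48.]
```

play_rows(
  motion=[
    [[0.15,-0.15,0.5,0,0,0],[0.15,-0.15,1,0,0,0],[0.15,-0.15,1,0,0,0],[0.15,-0.15,1,0,0,0],[0.15,-0.15,1,0,0,0]],
  ],
)

```text
time: 6.95
tool_pos: [506.2, 86.9, 97.3]
tcp_rot: [-180.0, 0.0, 90.0]
ft_force: [0.8, 1.1, -0.6]
finger_gap: 11.7
grip_force: 58.6
```

Run:
```python
from h import *
st=sensors.sense();print(st['tool_pos'],st['tcp_rot'],st['qd'].round(2),st['ft_force'],rel([506.5,86.8,98],90))
```

```text
[506.17725449  86.93083444  97.25822791] [-1.79990453e+02  9.83605411e-04  8.99936575e+01] [-0.03  0.06 -0.12 -0.04  0.01  0.01] [ 0.79688822  1.08487214 -0.58705573] (array([-0.01,  0.03, -0.07]), array([-0.,  0., -0.]))
```

play_rows(
  motion=[
    [[0,0.03,0.4,0,0,0],[0,0.03,0.8,0,0,0],[0,0.03,1.2,0,0,0],[0,0.03,1.6,0,0,0],[0,0.03,1.6,0,0,0]],
  ],
)

```text
time: 7.45
tool_pos: [506.0, 86.8, 80.4]
tcp_rot: [-179.9, 0.0, 90.0]
ft_force: [1.0, -0.6, -0.3]
finger_gap: 11.6
grip_force: 58.6
```

Tip is in the hole with no contact force; continue.

play_rows(
  motion=[
    [[0,0,0.4,0,0,0],[0,0,0.8,0,0,0],[0,0,1.2,0,0,0],[0,0,1.6,0,0,0],[0,0,2,0,0,0]],
  ],
)

```text
time: 7.95
tool_pos: [506.5, 86.8, 61.0]
tcp_rot: [180.0, 0.0, 90.0]
ft_force: [0.2, -0.5, 0.2]
finger_gap: 11.8
grip_force: 58.6
```

play_rows(
  motion=[
    [[0,0,0.2,0,0,0],[0,0,0.4,0,0,0],[0,0,0.55,0,0,0],[0,0,0.65,0,0,0],[0,0,0.65,0,0,0]],
  ],
)

```text
time: 8.45
tool_pos: [506.6, 86.8, 56.0]
tcp_rot: [-180.0, 0.0, 90.0]
ft_force: [-5.9, -2.4, 11.4]
finger_gap: 12.1
grip_force: 60.2
```

Collar seated at exactly the expected height. Release, rise and go towards the cap.

play_rows(
  motion=[
    [[0,0,0,0,0,0],[0,0,0,0,0,0],[0,0,0,0,0,0],[0,0,0,0,0,0]],
  ],
  jaw=0.4,
)

```text
time: 8.85
tool_pos: [506.5, 87.0, 54.7]
tcp_rot: [-180.0, -0.0, 90.0]
ft_force: [0.3, -0.5, -0.0]
finger_gap: 34.1
grip_force: 0.0
```

play_rows(
  motion=[
    [[0,0,-1.5,0,0,0],[0,0,-5,0,0,0],[0,0,-9.5,0,0,0],[0,0,-14,0,0,0],[4,-0.5,-17,0,0,0]],
  ],
)

```text
time: 9.35
tool_pos: [503.4, 124.1, 229.9]
tcp_rot: [179.7, 0.1, 89.7]
ft_force: [1.0, 0.5, -0.9]
finger_gap: 34.4
grip_force: 0.0
```

play_rows(
  motion=[
    [[4,-1,0,0,0,0],[8,-2.5,0,0,0,0],[12,-4,0,0,0,0],[15,-5,0,0,0,0],[16,-5,0,0,0,0]],
  ],
  jaw=1,
)

```text
time: 9.85
tool_pos: [450.2, 289.5, 226.0]
tcp_rot: [180.0, -0.1, 90.2]
ft_force: [-0.2, -0.6, 0.2]
finger_gap: 85.3
grip_force: 0.0
```

Run:
```python
from h import *
s=snap("wrist","w5.png")
st=sensors.sense();print(st['tool_pos'],st['tcp_rot'],st['finger_gap'])
p=cv2.cvtColor(s["pixels"],cv2.COLOR_RGB2HSV);m=cv2.inRange(p,(3,170,120),(14,255,255))
n,l,S,c=cv2.connectedComponentsWithStats(m)
for i in range(1,n):
  if S[i,4]>200: print(S[i],c[i],onz(s,c[i],35))
```

```text
[450.86567865 289.45428314 225.80670255] [ 1.79944939e+02 -7.95188837e-02  9.01631951e+01] 85.29499999168985
[ 234  114   44   48 1228] [255.02035831 141.69543974] [454.1 310.9  35. ]
```

View pics/w5.png

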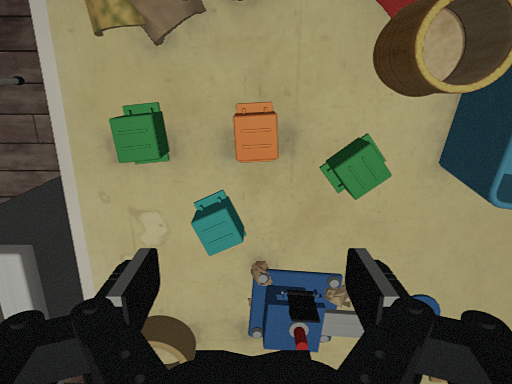

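The orange cap is at (256,141), top face roughly (234–278, 117–162), flanges along image vertical; the pin stands seated in the bracket (300,335).

```bash
cat > capm.py <<'E'
from h import *
from scipy.optimize import minimize
s=snap("wrist");st=sensors.sense()
p=cv2.cvtColor(s["pixels"],cv2.COLOR_RGB2HSV);m=cv2.inRange(p,(3,150,90),(16,255,255))
n,l,S,c=cv2.connectedComponentsWithStats(m);i=1+S[1:,4].argmax();m=(l==i).astype(np.uint8)
def render(q):
    x,y,a=q;R=Ro.from_euler('z',a,degrees=True).as_matrix();o=np.zeros(m.shape,np.uint8)
    for hx,hy,z0,z1 in((22,23,0,42),(20,33,0,5)):
        P=[proj(s,R@np.array([i*hx,j*hy,z])+[x,y,0]) for i in(-1,1) for j in(-1,1) for z in(z0,z1)]
        h=cv2.convexHull(np.array(P,np.float32));cv2.fillConvexPoly(o,np.round(h*16).astype(np.int32),1,shift=4)
    return o
f=lambda q:int((render(q)!=m).sum())
c0=onz(s,c[i],30);b=min((minimize(f,[c0[0],c0[1],a],method='Nelder-Mead',options=dict(initial_simplex=[[c0[0],c0[1],a],[c0[0]+5,c0[1],a],[c0[0],c0[1]+5,a],[c0[0],c0[1],a+8]])) for a in(-8,0,8)),key=lambda z:z.fun)
print(b.x.round(2),b.fun,m.sum(),st['tool_pos'],st['tcp_rot'],S[i])
E
python3 capm.py
```

```text
[454.6  311.79   1.31] 575.0 1989 [451.41249595 287.85671197 225.54870964] [ 1.79951051e+02 -2.26988734e-02  9.01279018e+01] [ 233  113   45   50 1989]
```

```bash
python3 - <<'E'
from h import *
s=load("wrist");p=cv2.cvtColor(s["pixels"],cv2.COLOR_RGB2HSV)
print(p[98:168:3,256],p[107,236:276:4])
E
sed -i 's/(3,150,90),(16,255,255)/(3,140,60),(18,255,255)/; s/connectedComponentsWithStats(m)/connectedComponentsWithStats(cv2.morphologyEx(m,cv2.MORPH_CLOSE,np.ones((5,5))))/' capm.py; python3 capm.py
```

```text
[[ 24  93 154]
 [ 25  86 151]
 [ 13 160 188]
 [ 13 164 184]
 [ 13 172 185]
 [  8 168  79]
 [ 12 181 176]
 [ 13 162 186]
 [ 13 170 183]
 [ 13 165 185]
 [ 13 168 184]
 [ 12 178 182]
 [ 12 165 186]
 [ 13 168 184]
 [ 13 173 184]
 [ 12 170 186]
 [ 14 165 187]
 [ 13 173 187]
 [ 12 165 187]
 [ 12 170 185]
 [ 12 172 185]
 [ 12 171 186]
 [ 23  87 153]
 [ 23  88 153]] [[ 12 178 182]
 [ 14 165 186]
 [ 13 167 185]
 [ 13 164 184]
 [ 13 166 183]
 [ 13 164 184]
 [ 13 164 185]
 [ 12 191 116]
 [ 14 170 181]
 [ 21 105 136]]
[602.17 404.72 -30.4 ] 2365.0 3808 [451.77108123 286.68165336 225.30616028] [1.79962806e+02 1.44733953e-02 9.00555865e+01] [ 372    0   97   95 3808]
```

```bash
sed -i 's/(3,140,60)/(3,145,60)/; s/^n,l/m[:,:190]=0;m[:,320:]=0;m[:60]=0;m[230:]=0\nn,l/' capm.py; python3 capm.py
```

```text
[454.64 315.38   3.96] 140.0 2466 [451.99267276 285.99170099 225.09347021] [1.79974330e+02 2.66401132e-02 8.99858511e+01] [ 232   99   45   61 2466]
```

```bash
python3 -c "
from h import *
print(rel([453.3,316.6,105],94))"
```

```text
(array([ 3.07,  0.12, 12.01]), array([ 0.,  0., -4.]))
```

play_rows(
  motion=[
    [[1.5,0.1,3,0,0,-2],[3,0.1,6.5,0,0,-4],[3.1,0.1,10,0,0,-4],[3.1,0.1,12,0,0,-4],[3.1,0.1,12,0,0,-4]],
  ],
  jaw=0.9,
)

```text
time: 10.55
tool_pos: [450.8, 314.8, 100.8]
tcp_rot: [-179.6, 0.2, 93.9]
ft_force: [-0.3, -0.9, 1.0]
finger_gap: 77.3
grip_force: 0.0
```

play_rows(
  motion=[
    [[0,0,0,0,0,0],[0,0,0,0,0,0],[0,0,0,0,0,0],[0,0,0,0,0,0],[0,0,0,0,0,0]],
  ],
)

```text
time: 11.05
tool_pos: [453.0, 317.9, 105.5]
tcp_rot: [179.9, -0.0, 94.0]
ft_force: [0.7, -0.7, 0.2]
finger_gap: 76.8
grip_force: 0.0
```

```bash
python3 capm.py; python3 -c "
from h import *
print(rel([453.3,316.6,3],94))"
```

```text
[454.48 315.58   2.4 ] 729.0 4937 [452.83770631 317.87301427 105.2165785 ] [ 1.79954136e+02 -2.13560555e-02  9.39903592e+01] [ 221  149   66   81 4937]
(array([-0.13,  0.03, 10.22]), array([ 0., -0., -0.]))
```

play_rows(
  motion=[
    [[-0.1,0,3,0,0,0],[-0.1,0,6,0,0,0],[-0.1,0,8,0,0,0],[-0.1,0,9.5,0,0,0],[-0.1,0,10,0,0,0]],
  ],
)

```text
time: 11.6
tool_pos: [451.5, 316.1, 2.9]
tcp_rot: [-179.9, 0.1, 94.0]
ft_force: [0.2, 0.6, 1.1]
finger_gap: 76.7
grip_force: 0.0
```

play_rows(
  motion=[
    [[0,0,0,0,0,0],[0,0,0,0,0,0],[0,0,0,0,0,0]],
  ],
)

```text
time: 11.9
tool_pos: [453.7, 317.3, 6.1]
tcp_rot: [179.9, -0.1, 94.0]
ft_force: [-0.7, -0.5, 0.6]
finger_gap: 76.7
grip_force: 0.0
```

play_rows(
  motion=[
    [[0,0,0,0,0,0],[0,0,0,0,0,0],[0,0,0,0,0,0],[0,0,0,0,0,0],[0,0,0,0,0,0]],
  ],
  jaw=0,
  squeeze=40,
)

```text
time: 12.4
tool_pos: [453.2, 317.0, 5.3]
tcp_rot: [179.9, -0.0, 94.0]
ft_force: [-1.3, -0.1, 5.4]
finger_gap: 43.8
grip_force: 41.3
```

play_rows(
  motion=[
    [[0,0,-1.5,0,0,0],[0,0,-5,0,0,0],[0,0,-9,0,0,0],[0,0,-13,0,0,0],[0,0,-15,0,0,0]],
  ],
  squeeze=90,
)

```text
time: 12.9
tool_pos: [454.1, 317.5, 159.7]
tcp_rot: [179.7, -0.1, 94.0]
ft_force: [0.2, 0.5, -0.1]
finger_gap: 42.9
grip_force: 91.3
```

```bash
python3 -c "
from h import *
print(rel([506.6,87.2,150],85.6), sensors.sense()['finger_gap'])"
```

```text
(array([-23.35,   3.63,   0.93]), array([ 0.3, -0.2,  8.4])) 42.9025403741575
```

play_rows(
  motion=[
    [[-3,0.5,0,0,0,1.5],[-7.5,1.2,0,0,0,3],[-12,2,0,0,0,5],[-16.5,2.6,0,0,0,7],[-20,3.1,0,0,0,8.4]],
  ],
)

```text
time: 13.4
tool_pos: [497.4, 117.0, 155.3]
tcp_rot: [180.0, 0.0, 85.5]
ft_force: [1.2, 0.1, -1.0]
finger_gap: 43.0
grip_force: 91.2
```

play_rows(
  motion=[
    [[-2,0.5,0,0,0,0],[-3,0.8,0,0,0,0],[-3.3,0.8,0,0,0,0],[-3.3,0.8,0,0,0,0],[-3.3,0.8,0,0,0,0]],
  ],
)

```text
time: 13.9
tool_pos: [502.7, 86.9, 154.7]
tcp_rot: [-180.0, -0.0, 85.6]
ft_force: [-0.1, 0.1, -0.4]
finger_gap: 43.1
grip_force: 91.3
```

Run:
```python
from h import *
s=snap("wrist");st=sensors.sense()
print(st['tool_pos'],st['tcp_rot'],st['finger_gap'],rel([506.6,87.2,105],85.6))
cv2.imwrite("pics/c6.png",cv2.resize(s["pixels"][120:320,130:380],(750,600),interpolation=2)[:,:,::-1])
```

```text
[502.65650356  86.93887398 154.62478456] [-1.79984546e+02 -1.65507450e-02  8.56674689e+01] 43.20184463982176 (array([0.05, 0.39, 4.96]), array([-0. , -0. ,  0.1]))
```

View pics/c6.png

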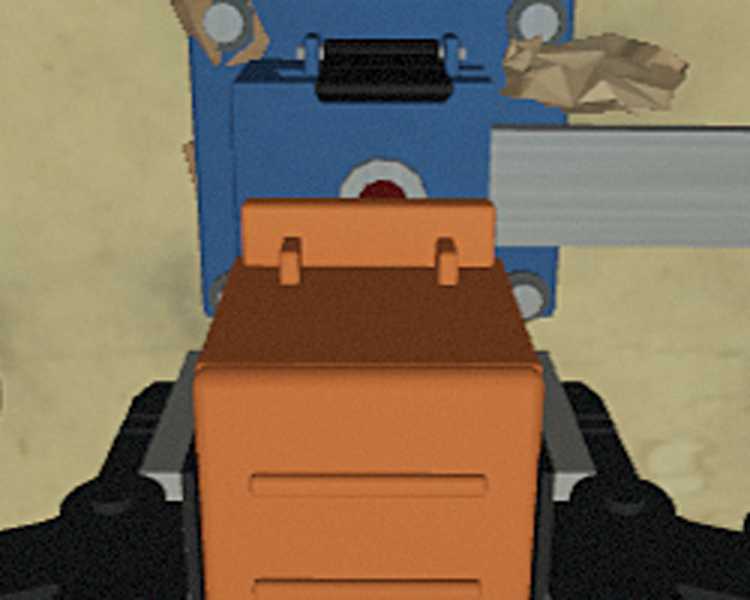

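The cap is squarely held and aligned with the bracket; the pin (crop x 383) is 3.9 mm right of the cap's centre (369), as the numbers say.

play_rows(
  motion=[
    [[0.05,0.2,1.5,0,0,0],[0.05,0.4,3.5,0,0,0],[0.05,0.4,5,0,0,0],[0.05,0.4,5.5,0,0,0],[0.05,0.4,5.5,0,0,0]],
  ],
)

```text
time: 14.45
tool_pos: [505.8, 86.2, 98.1]
tcp_rot: [-179.8, 0.0, 85.6]
ft_force: [0.3, 0.2, -0.5]
finger_gap: 42.9
grip_force: 91.3
```

play_rows(
  motion=[
    [[0,0,0,0,0,0],[0,0,0,0,0,0],[0,0,0,0,0,0],[0,0,0,0,0,0]],
  ],
)

```text
time: 14.85
tool_pos: [507.4, 86.0, 100.3]
tcp_rot: [179.9, -0.0, 85.6]
ft_force: [-0.4, -0.0, -0.9]
finger_gap: 43.0
grip_force: 91.3
```

```bash
python3 -c "
from h import *
print(sensors.sense()['tool_pos'],rel([506.6,87.2,80],85.6))"
```

```text
[507.36461345  86.03749549 100.26546455] (array([ 0.11, -0.09,  2.03]), array([ 0.1, -0. , -0. ]))
```

play_rows(
  motion=[
    [[0.1,-0.08,0.6,0,0,0],[0.1,-0.08,1.2,0,0,0],[0.1,-0.08,1.8,0,0,0],[0.1,-0.08,2.2,0,0,0],[0.1,-0.08,2.2,0,0,0]],
  ],
  squeeze=110,
)

```text
time: 15.35
tool_pos: [505.5, 86.9, 76.5]
tcp_rot: [-179.9, 0.0, 85.6]
ft_force: [-0.2, 0.1, 0.1]
finger_gap: 42.5
grip_force: 112.0
```

play_rows(
  motion=[
    [[0,0,0.3,0,0,0],[0,0,0.6,0,0,0],[0,0,0.9,0,0,0],[0,0,1.2,0,0,0],[0,0,1.2,0,0,0]],
  ],
)

```text
time: 15.85
tool_pos: [507.2, 87.0, 66.2]
tcp_rot: [179.9, -0.0, 85.6]
ft_force: [2.4, -2.7, 3.7]
finger_gap: 42.7
grip_force: 113.2
```

play_rows(
  motion=[
    [[0,0,0.2,0,0,0],[0,0,0.4,0,0,0],[0,0,0.6,0,0,0],[0,0,0.8,0,0,0],[0,0,0.8,0,0,0]],
  ],
)

```text
time: 16.35
tool_pos: [507.1, 86.9, 58.1]
tcp_rot: [179.9, 0.0, 85.6]
ft_force: [3.4, -3.4, 0.9]
finger_gap: 42.6
grip_force: 113.0
```

play_rows(
  motion=[
    [[0,0,0.15,0,0,0],[0,0,0.3,0,0,0],[0,0,0.4,0,0,0],[0,0,0.4,0,0,0]],
  ],
)

```text
time: 16.75
tool_pos: [505.5, 87.5, 53.7]
tcp_rot: [-179.9, -0.0, 85.6]
ft_force: [-4.4, -0.6, 6.8]
finger_gap: 43.2
grip_force: 118.1
```

play_rows(
  motion=[
    [[0,0,0.05,0,0,0],[0,0,0.1,0,0,0],[0,0,0.15,0,0,0],[0,0,0.15,0,0,0]],
  ],
)

```text
time: 17.15
tool_pos: [505.5, 87.5, 53.6]
tcp_rot: [-179.9, -0.0, 85.6]
ft_force: [-13.0, -1.1, 21.6]
finger_gap: 42.5
grip_force: 120.2
```

Run:
```python
from h import *
s=snap("wrist");st=sensors.sense();print({k:np.round(st[k],2) for k in('tool_pos','ft_force','wrist_torque','finger_gap','grip_force')})
o=np.array([507.8,85.7,0]);R=Ro.from_euler('z',-4.4,degrees=True).as_matrix()
o=o+[0,0,0]
for n,v in(("clip top inner up",(0,35.5,78)),("tilted .14",(0,35.5+.14*55,78)),("hook inner",(0,29.5,57)),("cap top edge",(0,23,90)),("flange edge",(0,33,53))):print(n,proj(s,o+R@np.array(v)))
g=cv2.cvtColor(s["pixels"],cv2.COLOR_RGB2GRAY);hs=cv2.cvtColor(s["pixels"],cv2.COLOR_RGB2HSV)
for u in(235,250,265):print(u,[(v,*hs[v,u]) for v in range(130,262,4)])
```

```text
{'tool_pos': array([505.53,  87.48,  53.59]), 'ft_force': array([-12.8 ,  -0.43,  21.99]), 'wrist_torque': array([-0.14,  1.86, -0.03]), 'finger_gap': np.float64(42.54), 'grip_force': np.float64(120.18)}
clip top inner up [256.1 202.4]
tilted .14 [256.2 183.6]
hook inner [255.6 198.7]
cap top edge [256.3 245.6]
flange edge [255.5 188.8]
235 [(130, np.uint8(25), np.uint8(76), np.uint8(184)), (134, np.uint8(106), np.uint8(177), np.uint8(92)), (138, np.uint8(106), np.uint8(154), np.uint8(126)), (142, np.uint8(106), np.uint8(151), np.uint8(132)), (146, np.uint8(106), np.uint8(155), np.uint8(132)), (150, np.uint8(106), np.uint8(147), np.uint8(132)), (154, np.uint8(106), np.uint8(156), np.uint8(131)), (158, np.uint8(106), np.uint8(154), np.uint8(131)), (162, np.uint8(14), np.uint8(156), np.uint8(18)), (166, np.uint8(15), np.uint8(15), np.uint8(35)), (170, np.uint8(128), np.uint8(78), np.uint8(13)), (174, np.uint8(105), np.uint8(255), np.uint8(6)), (178, np.uint8(90), np.uint8(28), np.uint8(9)), (182, np.uint8(135), np.uint8(15), np.uint8(33)), (186, np.uint8(126), np.uint8(53), np.uint8(24
[... 3567 characters left out ...]
8(12), np.uint8(170), np.uint8(207)), (210, np.uint8(11), np.uint8(199), np.uint8(101)), (214, np.uint8(11), np.uint8(183), np.uint8(107)), (218, np.uint8(11), np.uint8(183), np.uint8(102)), (222, np.uint8(12), np.uint8(196), np.uint8(104)), (226, np.uint8(12), np.uint8(201), np.uint8(104)), (230, np.uint8(11), np.uint8(199), np.uint8(104)), (234, np.uint8(11), np.uint8(188), np.uint8(107)), (238, np.uint8(12), np.uint8(196), np.uint8(104)), (242, np.uint8(12), np.uint8(182), np.uint8(112)), (246, np.uint8(12), np.uint8(180), np.uint8(186)), (250, np.uint8(12), np.uint8(175), np.uint8(203)), (254, np.uint8(12), np.uint8(175), np.uint8(202)), (258, np.uint8(12), np.uint8(172), np.uint8(203))]
```

Readings fit home: the cap's top edge is at row ~245 (expected 245.6), and the left clip is upright with its nose at row ~204 over the flange. I'll relieve the side load a little and firm up the push.

play_rows(
  motion=[
    [[0,-0.05,0.03,0,0,0],[0,-0.1,0.05,0,0,0],[0,-0.1,0.05,0,0,0],[0,-0.1,0.05,0,0,0],[0,-0.1,0.05,0,0,0]],
  ],
)

```text
time: 17.7
tool_pos: [505.5, 87.5, 53.5]
tcp_rot: [180.0, -0.0, 85.6]
ft_force: [-8.9, -1.6, 21.1]
finger_gap: 43.1
grip_force: 119.8
```

play_rows(
  motion=[
    [[0,0,0.04,0,0,0],[0,0,0.08,0,0,0],[0,0,0.08,0,0,0],[0,0,0.08,0,0,0],[0,0,0.08,0,0,0]],
  ],
)

```text
time: 18.2
tool_pos: [505.5, 87.5, 53.5]
tcp_rot: [180.0, -0.0, 85.6]
ft_force: [-13.5, -2.8, 29.4]
finger_gap: 43.1
grip_force: 120.7
```

Stiff, with no further movement: the cap is on the plate and pressed with about 29 N.

```bash
python3 -c "
from bench import job
print(job.hand_in())"
```

```text
the job is handed in; nothing more can be done
None
```

I put the pin fully home in the bracket and handed in at about 18 s, with the cap still gripped and pressed onto the plate at about 29 N; its height and stiffness match home and the left clip reads upright over its flange, but I inferred the right clip from the cap's height rather than seeing it.

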